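# Open the dosing unit's filler cap of unknown thread hand

## Robot

A 7-joint arm with a two-finger parallel gripper is mounted at the origin on a cart in front of the work surface, level with it; the furniture and walls round the work are solid. World frame = base frame: x ahead of the robot, y to its left, z up, the work surface at z = 0. Lengths are in mm, angles in rad, forces in N, time in s.
With the tool pointing down it reaches from about 400 to 900 mm from the base axis. Payload 5.5 kg.
Tool frame: the origin (TCP) lies on the centre line of the jaws, within the pads' length; the fingertips stand 14 mm ahead of it and the grasp point (between the pads) lies 5 mm behind it; z points along the fingers, y is the direction in which the jaws open and shut (so a half turn about z gives the same grasp; the last joint's range is limited). The gripper opens to 92 mm and grips with 3 to 60 N. Pads are 19 mm wide; open, the fingers measure 130 mm over their backs; the gripper's body (75 mm by 190 mm) begins 47 mm behind the grasp point.
Start: joints at [1.507, 0.501, -0.427, 1.55, 0.221, 1.138, -0.21], TCP at [208.693, -615.587, 211.829] pointing down, gripper open.
Joint ranges: [-2.88, 2.88], [-0.31, 2.03], [-1.54, 1.56], [0.2, 2.42], [-1.41, 4.55], [0.19, 2.02], [-2.57, 2.57]. Speed limits (rad/s): [2.57, 2.57, 3.14, 3.14, 3.14, 3.14, 3.14].

## Interface

Orientations are given as a rotation vector (axis times angle).
In Python, from plant import r gives the robot as it stands.
- The arm moves only by the shell command python3 -m jog 'ROWS' [FORCE]. ROWS is JSON, a list of rows, each a list of 5 numbers: the shift along the tool's x, y, z in mm, then the turn about the tool's z in degrees, then the opening, from -1 (shut) to 1 (fully open). In form: [[dx, dy, dz, turn, fingers], ...]. A call has 1 to 5 rows; each row is the pose to reach, as a shift and turn from the pose commanded when the call began, along the tool's axes at that moment; what a row does not reach only later rows make up. A row lasts 1/10 s, in which the tool goes at most 50 mm and 8.59 degrees, less where a joint would pass 70% of its speed; a pose out of reach is approached as far as the arm can. A call with a gripper value outside its range is refused whole. The fingers move at their own pace and stop on an object; FORCE is the grip in N (left out, the last holds). Time passes only in rows, so rows that repeat a pose let the fingers close. It gives the time, the measured TCP pose, the force and the opening at its end, in the units of the state.
- r.read_state(): the state, without advancing time (a new reading comes with each control period).
- r.snapshot(name): name is "scene" or "top"; returns a dict with "color" (480x640x3 uint8, red, green, blue), "range_z" (480x640 float32, mm along the optical axis (not along the pixel's ray), 0 where there is no reading), "fovy" (degrees; the focal length in pixels is half the picture's height over the tangent of half this angle, whatever the lens; pixels are square), "cx", "cy" (the principal point, pixels), "extrinsics" (4x4, takes a point from camera to world coordinates). Camera axes: x right, y down, z forward; pixel columns grow to the right and rows downward; lengths in mm; the calibration is good to about 2 mm. A picture is of the moment at which its call begins.
- r.sign_off(): hands the job in, once; it reports no verdict.
Trained networks look in a picture, given as the dict that the camera call returned (one of the last four; its "shot" number tells which), for a name from the list of things; names that differ only in an ending like _2 or _b are one class to them, and where a whole thing is asked for, a point or a joint stands for the part that bears it (a point fixed in the world has none). Each returns a list of dicts, best first, with "p" (0 to 1); they miss things now and then, are a little off and sometimes report something else, mostly with a low value. They report only what shows in the picture. A call takes as long as a camera call. They do not tell look-alikes from the thing itself.
- r.cut_out(picture, target): "mask" (480x640 bool, what is visible of it).
- r.spot_point(picture, target): "location" ([x, y, z] in mm, in world coordinates, good to about 4 mm: a listed point, or the origin of a listed thing).
The state is a dict: "t": time; "qpos": joint angles; "dq": joint speeds; "effort": joint torques, N m; "position": TCP position; "ee_rot": TCP orientation; "wrist_force": force on the tool from outside, world axes, zero at the start; "ft_torque": the same for the moment, N m; "width": opening from 0.0 (shut) to 1.0 (fully open).
Only numpy, scipy, OpenCV 4.12 (cv2) and the standard library are available. Lean on these libraries where they do the work, as an engineer would, in place of code of your own. Each camera call takes 0.05 s, during which the arm holds its last target.

## Task

Get the laundry dosing unit ready for refilling: first swing the black lock collar round its filler neck by the red tab, counterclockwise, all the way to the green locked mark, leaving the blue cap alone until that is done. Then unscrew the blue cap; nobody remembers whether its thread is right-hand or left-hand, so feel for the way it gives, trying both if need be, and turn it that way until it comes free. Lift the cap straight up off the neck to about a hand's breadth and finish there, with the gripper still holding the cap upright and still above the neck and the collar still locked; leave everything else on the worktop where it stands.

Things in the scene. Friction and masses are not known exactly. Their poses are not given: they have to be found in the camera images.
- unit: The dosing unit, fixed to the worktop: white and grey box 170 (x) x 190 (y) x 92 mm high, amber level window in its front (-x) face. Origin: centre of its underside, on the vertical axis of the filler neck. x and y along its sides, z up; place and yaw vary.
- neck_rim (a point): Centre of the rim of the unit's grey filler neck (68 mm outside diameter, 48 mm bore), 100 mm above the unit's origin. The axes are the unit's.
- collar (a joint): Turn of the black captive lock collar (ring 88 mm across, top at 99 mm) about the neck axis, rad: 0 with its tab at the orange dot (110 degrees counterclockwise from the unit's +x), growing counterclockwise seen from above to 1.2 at the green locked mark, its stop. Starts between 0 and 0.3; light friction (about 1 N at the tab); stays where left.
- collar_tab (a point): Centre of the top of the collar's upright red tab: 14 x 14 mm in plan, top 123 mm and the deck below it 92 mm above the unit's origin; 67 mm from the neck axis, about which it turns.
- locked_mark (a point): The green locked mark on the deck, 78 mm from the neck axis; locked, the tab's white line points at it.
- cap: Loose blue ribbed screw cap, 54 mm diameter, 34 mm high, about 80 g. Origin: centre of its underside, which while seated rests on the neck rim. z up, x along the white line on its top; screwed home, x lies along the unit's x. Below it hang a 44 mm plug, 8 mm long, and a stem with a 32 mm crossbar. Against a stop a grip of 10 to 15 N on it slips harmlessly.
- cap_top (a point): Centre of the cap's top, 34 mm above its underside. Thread: the cap turns easily and level, without rising, about 75 degrees (1.3 rad) one way only, to a stop; there (within 0.1 rad) it lifts straight out. The other way it stops within 0.1 rad. Counterclockwise from above loosens a right-hand thread, clockwise a left-hand one; which it is changes and cannot be seen.
- cap_foot (a point): Lower end of the stem under the cap, hidden while seated, 30 mm below the cap's underside: the cap is clear of the neck when this point is above the rim.
- starch_bottle: Bystander: beige bottle with brown cap, 38 x 52 x 135 mm, standing behind the unit. Origin: centre of its underside.
- candle_jar: Bystander: candle in a glass, 76 mm diameter, 90 mm high, to the left. Origin: centre of its underside.
- thread_spool: Bystander: red thread spool, 25 mm diameter, 50 mm high, to the right. Origin: centre of its underside.
- lint_roller: Bystander: lint roller lying, 228 mm long, 52 mm thick, to the right. Origin: centre of its underside.
- masking_tape: Bystander: roll of masking tape lying flat, 100 mm diameter, 25 mm high, to the left. Origin: centre of its underside.
There are look-alikes about, which are no part of the job. Of the things shaped like the cap, the blue one is meant.

How it is judged:
By the outcome, as a careful person would: the job done as asked, in the order asked, and still so for the second after the job is handed in, while the arm keeps its last pose, push and grip.
It also fails if it takes over 61 s, if anything falls off the work surface, if the arm or the gripper's body presses on something with over 40 N, if the wrist force passes 120 N, or if a joint passes its speed limit or range.

## Working session

There is one attempt and no reset: what is moved stays moved. The work goes in short steps, Python scripts to look and compute and a shell command to move; the robot and the scene stay as the last step left them, time stands still between calls to the robot, and variables do not carry over. Pictures are saved under pics/ and viewed, and the job is handed in when it is done.

```bash
ls; mkdir -p pics
cat > h.py <<'E'
import numpy as np, cv2
from plant import r
def save(p,name,crop=None,scale=1):
    im=p["color"][:,:,::-1]
    if crop: x0,y0,x1,y1=crop; im=im[y0:y1,x0:x1]
    im=cv2.resize(im,None,fx=scale,fy=scale,interpolation=cv2.INTER_CUBIC)
    cv2.imwrite("pics/"+name,im)
def f(p): return 240/np.tan(np.radians(p["fovy"]/2))
def pix(p,X):
    T=np.linalg.inv(p["extrinsics"]); c=T[:3,:3]@np.array(X)+T[:3,3]
    return c[0]/c[2]*f(p)+p["cx"], c[1]/c[2]*f(p)+p["cy"]
def cloud(p):
    v,u=np.mgrid[0:480,0:640]; z=p["range_z"]
    c=np.stack([(u-p["cx"])/f(p)*z,(v-p["cy"])/f(p)*z,z],-1)
    E=p["extrinsics"]; return c@E[:3,:3].T+E[:3,3]
E
python3 - <<'E'
from h import *
np.set_printoptions(precision=3,suppress=True)
print(r.read_state())
for n in ["scene","top"]:
    p=r.snapshot(n); save(p,n+"0.png"); print(n,p["fovy"],p["cx"],p["cy"],p["extrinsics"])
    for t in ["unit","neck_rim","collar_tab","locked_mark","cap","cap_top"]:
        print(t,[(np.round(d["location"],1),round(d["p"],2),np.round(pix(p,d["location"]))) for d in r.spot_point(p,t)[:4]])
E
```

```text
pics
{'t': 0.0, 'qpos': array([ 1.507,  0.502, -0.427,  1.551,  0.221,  1.138, -0.21 ]), 'dq': array([ 0.001, -0.002, -0.001,  0.   ,  0.001,  0.001, -0.001]), 'effort': array([  0.   , -56.658,  -5.816, -27.912,  -0.069,   0.031,   0.   ]), 'position': array([ 208.367, -614.914,  210.789]), 'ee_rot': array([-3.098, -0.511,  0.   ]), 'wrist_force': array([-0.824,  0.984, -0.834]), 'ft_torque': array([-0.009,  0.017, -0.049]), 'width': 1.0023627639297517}
scene 43.25140429482218 321.04288242041747 233.2987838749507 [[  -0.513   -0.653    0.557 -235.765]
 [  -0.858    0.376   -0.35   528.045]
 [   0.019   -0.658   -0.753 1199.876]
 [   0.       0.       0.       1.   ]]
unit [(array([593.9,  74.1,   4.6]), 0.67, array([298., 263.]))]
neck_rim [(array([595.2,  73. ,  99.9]), 0.68, array([297., 238.]))]
collar_tab [(array([578.1, 137. , 121.3]), 0.93, array([277., 247.])), (array([593.4,  72.6, 100.1]), 0.3, array([298., 238.]))]
locked_mark [(array([524.2, 103.1,  94.8]), 0.65, array([301., 264.]))]
cap [(array([420.7, 154.2,  28.2]), 0.79, array([304., 322.])), (array([ 628.2, -103.8, 
[... 740 characters left out ...]
 237.])), (array([590.6,  72.4, 100.5]), 0.61, array([292., 236.]))]
collar_tab [(array([577.8, 140.8, 121.6]), 0.74, array([259., 241.]))]
locked_mark [(array([523.3, 103.4,  89. ]), 0.94, array([277., 268.]))]
cap [(array([588.8,  75.6,  99.9]), 0.93, array([290., 237.])), (array([631.4, -97.8,  31.5]), 0.81, array([367., 224.])), (array([419.5, 153. ,  28.8]), 0.73, array([256., 316.])), (array([419. ,  -9.6,  34.6]), 0.65, array([329., 317.]))]
cap_top [(array([593.3,  74. , 137.9]), 0.97, array([290., 232.])), (array([ 632.3, -100.6,   64.3]), 0.91, array([369., 221.])), (array([420.7, -12.2,  67.8]), 0.87, array([330., 316.])), (array([420.5, 157.5,  64.4]), 0.61, array([252., 316.]))]
```

View pics/scene0.png

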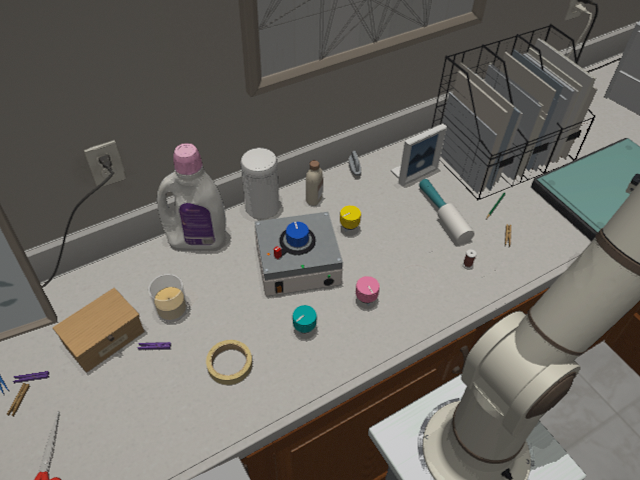

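View pics/top0.png

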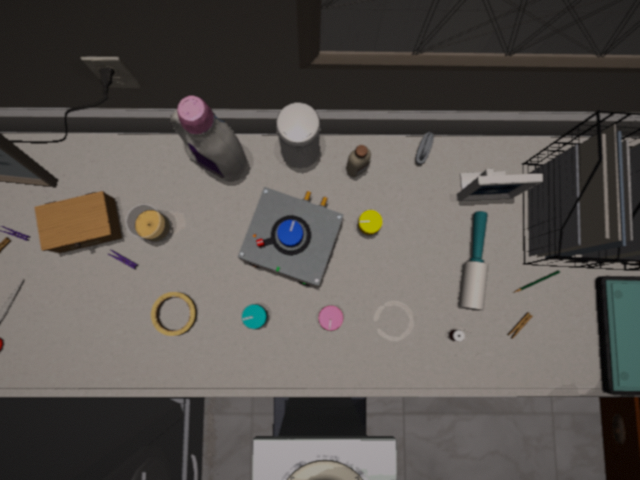

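Run:
```python
from h import *
np.set_printoptions(precision=3,suppress=True)
p=r.snapshot("top"); save(p,"topc.png",(200,160,440,340),3)
C=cloud(p)
hsv=cv2.cvtColor(p["color"],cv2.COLOR_RGB2HSV)
m=(abs(C[:,:,2]-134)<6)&(np.hypot(C[:,:,0]-592,C[:,:,1]-74)<40)
pts=C[m]; print("captop",m.sum(),pts.mean(0),pts.min(0),pts.max(0),cv2.minEnclosingCircle(pts[:,:2].astype(np.float32)))
mt=(abs(C[:,:,2]-123)<5)&(np.hypot(C[:,:,0]-578,C[:,:,1]-140)<16)
pt=C[mt]; print("tab",mt.sum(),pt.mean(0),pt.min(0),pt.max(0))
for d in r.cut_out(p,"collar_tab")[:2]: print(d["p"],d["mask"].sum(),C[d["mask"]].mean(0))
s=r.snapshot("scene"); save(s,"scc.png",(220,180,380,300),4)
# deck orientation
md=(abs(C[:,:,2]-92)<3)&(np.hypot(C[:,:,0]-592,C[:,:,1]-74)<140)
print(cv2.minAreaRect(C[md][:,:2].astype(np.float32)))
```

```text
captop 520 [593.748  73.644 134.742] [566.818  47.057 128.276] [620.644  99.297 139.383] ((594.2496337890625, 74.26061248779297), 27.81647491455078)
tab 41 [574.855 137.779 124.051] [568.244 131.023 118.723] [581.252 144.121 127.863]
0.56 566 [589.959  82.757 103.282]
((594.7967529296875, 73.99684143066406), (186.31346130371094, 166.89697265625), 70.65107727050781)
```

View pics/topc.png

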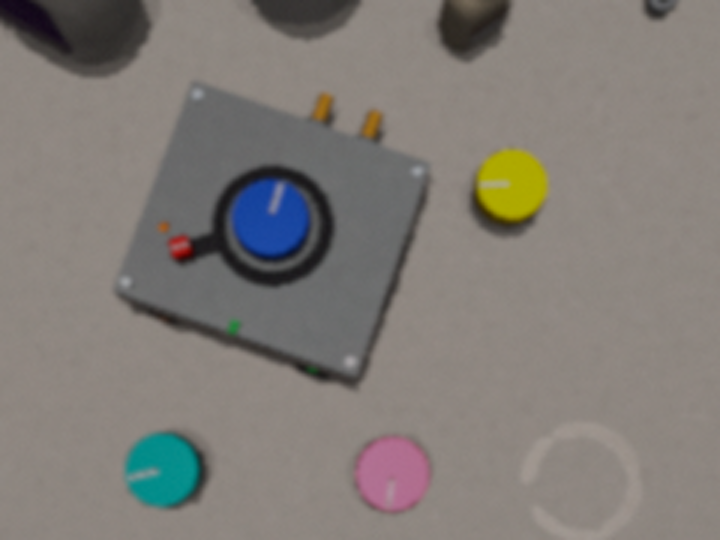

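View pics/scc.png

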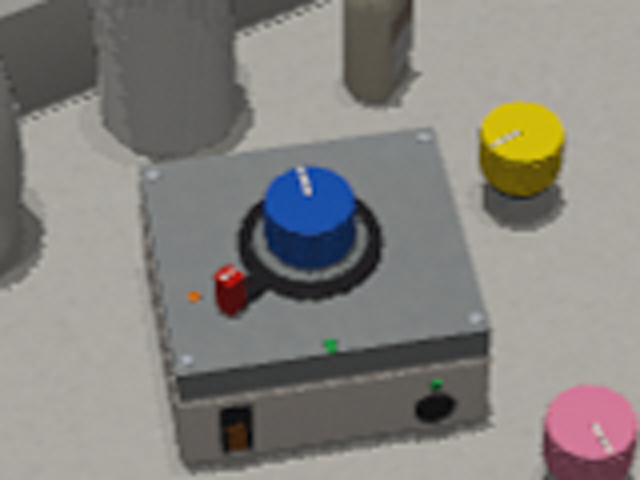

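The blue cap is at scene (297,235) / top (290,233). It sits on the unit's neck, inside the black collar, and its white line lies along the unit's x. The look-alikes are teal at scene (304,320), pink at (367,290) and yellow at (350,216). The crop confirms the blue one. The tab is red, at top (259,241), and the green mark is at top (278,268). Next I check the tall obstacles around the unit.

Run:
```python
from h import *
np.set_printoptions(precision=1,suppress=True)
p=r.snapshot("scene"); q=r.snapshot("top")
for P in (p,q):
    C=cloud(P); 
    for zmin in (150,):
        m=(C[:,:,2]>zmin)&(abs(C[:,:,0]-600)<260)&(abs(C[:,:,1]-74)<260)&(C[:,:,0]<820)&(P["range_z"]>0)
        n,l=cv2.connectedComponents(m.astype(np.uint8))
        for i in range(1,n):
            pts=C[l==i]
            if len(pts)>30: print(len(pts),pts.min(0),pts.max(0))
    md=(C[:,:,2]>88)&(C[:,:,2]<96)&(np.hypot(C[:,:,0]-594,C[:,:,1]-74)<140)
    n,l,st,ce=cv2.connectedComponentsWithStats(md.astype(np.uint8)); i=1+st[1:,4].argmax()
    print(cv2.minAreaRect(C[l==i][:,:2].astype(np.float32)))
    hsv=cv2.cvtColor(P["color"],cv2.COLOR_RGB2HSV)
    near=np.hypot(C[:,:,0]-594,C[:,:,1]-74)<95
    for nm,m in dict(green=(hsv[...,0]>45)&(hsv[...,0]<75)&(hsv[...,1]>110)&(C[:,:,2]>85),orange=(hsv[...,0]>7)&(hsv[...,0]<20)&(hsv[...,1]>120)&(C[:,:,2]>85),red=((hsv[...,0]<5)|(hsv[...,0]>174))&(hsv[...,1]>150)).items():
        c=C[m&near]; 
        if len(c): 
            d=np.median(c,0)-[594,74,0]; print(nm,len(c),np.median(c,0),np.degrees(np.arctan2(d[1],d[0])),np.hypot(d[0],d[1]))
```

```text
2562 [734.3 188.5 150. ] [819.8 325.5 307. ]
625 [766.2  15.5 150.1] [819.9 106.  181. ]
((590.918701171875, 74.79371643066406), (186.5577850341797, 174.26039123535156), 70.73484802246094)
green 8 [520.2 102.7  91.6] 158.74665592826548 79.16792514701463
orange 6 [593.1 153.1  91.9] 90.62888660161804 79.06479521076417
red 63 [568.8 141.5 112.7] 110.50594307721201 72.07687902350028
2628 [739.6 186.5 150.1] [820.  322.6 309.2]
931 [772.6  12.  150. ] [819.9 104.6 182.3]
((594.7968139648438, 74.03192138671875), (186.3516845703125, 166.79383850097656), 70.64266967773438)
green 11 [520.7 103.1  92.5] 158.33558911254931 78.88642527811356
orange 8 [594.  154.5  93.3] 89.97316866255946 80.49127330102026
red 32 [571.9 137.4 123.4] 109.24161791893886 67.16301078555485
```

```bash
cat >> h.py <<'E'
def plan(target,yang=None):
    """shift in tool axes to reach world target; turn to bring tool y to world angle yang (mod 180)"""
    from scipy.spatial.transform import Rotation as R
    s=r.read_state(); M=R.from_rotvec(s["ee_rot"]).as_matrix()
    d=M.T@(np.array(target)-s["position"])
    a=np.degrees(np.arctan2(M[1,1],M[0,1]))
    print("t %.2f"%s["t"],"pos",np.round(s["position"],1),"yang %.1f"%a,"q",np.round(s["qpos"],2),"F",np.round(s["wrist_force"],1),"tq",np.round(s["ft_torque"],2),"w %.3f"%s["width"],"tilt",np.round(M[:,2],3))
    print("shift",np.round(d,1), "" if yang is None else "turn %.1f"%(-(((yang-a)+90)%180-90)))
E
python3 -m jog '[[35,-35.5,-10,0,1],[70,-71,-20,0,1],[105,-106.5,-30,0,1],[140,-142,-30,0,1],[175,-177.5,-30,0,1]]' 
python3 -m jog '[[35,-35.5,0,0,1],[70,-71,0,0,1],[105,-106.5,0,0,1],[140,-142,0,0,1],[175,-177.5,0,0,1]]' 
python3 -c "
from h import *
plan([574,138,230],17)"
```

```text
t: 1.45
position: [317.4, -391.7, 242.5]
ee_rot: [3.098, 0.51, 0.001]
wrist_force: [0.9, 0.4, -0.8]
width: 1.001
t: 1.95
position: [425.9, -167.3, 242.3]
ee_rot: [3.098, 0.51, 0.001]
wrist_force: [0.9, 0.3, -0.2]
width: 0.999
t 1.95 pos [ 425.9 -167.3  242.3] yang -71.3 q [ 1.01  0.14 -0.75  1.97  0.11  1.07 -1.03] F [ 0.9  0.3 -0.2] tq [-0.01 -0.06 -0.03] w 0.999 tilt [ 0.001 -0.001 -1.   ]
shift [ 238.2 -241.7   12. ] turn -88.3
```

```bash
python3 -m jog '[[35,-35.5,0,-8,1],[70,-71,0,-16,1],[105,-106.5,0,-24,1],[140,-142,0,-32,1],[175,-177.5,0,-40,0.5]]' 
python3 -m jog '[[0,0,0,-8,0.5],[0,0,0,-16,0.5],[0,0,0,-24,0.5],[0,0,0,-32,0.5],[0,0,0,-40,0.5]]' 
python3 -c "
from h import *
plan([574,138,220],17)"
```

```text
t: 2.45
position: [534.8, 56.8, 242.2]
ee_rot: [2.733, 1.547, 0.001]
wrist_force: [0.5, -1.0, -0.5]
width: 0.955
t: 2.95
position: [534.1, 55.3, 241.9]
ee_rot: [2.039, 2.39, -0.0]
wrist_force: [0.4, -0.4, 0.3]
width: 0.752
t 2.95 pos [534.1  55.3 241.9] yang 9.1 q [ 0.71  0.44 -1.1   1.79  0.42  1.18 -0.36] F [ 0.4 -0.4  0.3] tq [-0.01 -0.09 -0.  ] w 0.752 tilt [ 0. -0. -1.]
shift [75.4 52.5 21.9] turn -7.9
```

```bash
python3 -m jog '[[25,18,0,-4,0.5],[50,36,0,-8,0.5],[75.5,52.5,20,-8,0.5],[75.5,52.5,40,-8,0.5],[75.5,52.5,40,-8,0.5]]'
python3 - <<'E'
from h import *
plan([574,138,119],17)
p=r.snapshot("scene"); save(p,"s1.png",(200,130,400,300),4)
p=r.snapshot("top"); save(p,"t1.png",(200,160,360,300),4)
E
```

```text
t: 3.45
position: [572.7, 138.1, 199.3]
ee_rot: [-1.87, -2.52, 0.005]
wrist_force: [-0.4, -0.6, 0.1]
width: 0.749
t 3.45 pos [572.7 138.1 199.3] yang 16.8 q [ 0.47  0.59 -1.04  1.7   0.55  1.18 -0.43] F [-0.4 -0.6  0.1] tq [-0.09 -0.08  0.04] w 0.749 tilt [-0.005 -0.001 -1.   ]
shift [-0.5  1.6 80.3] turn -0.2
```

View pics/s1.png

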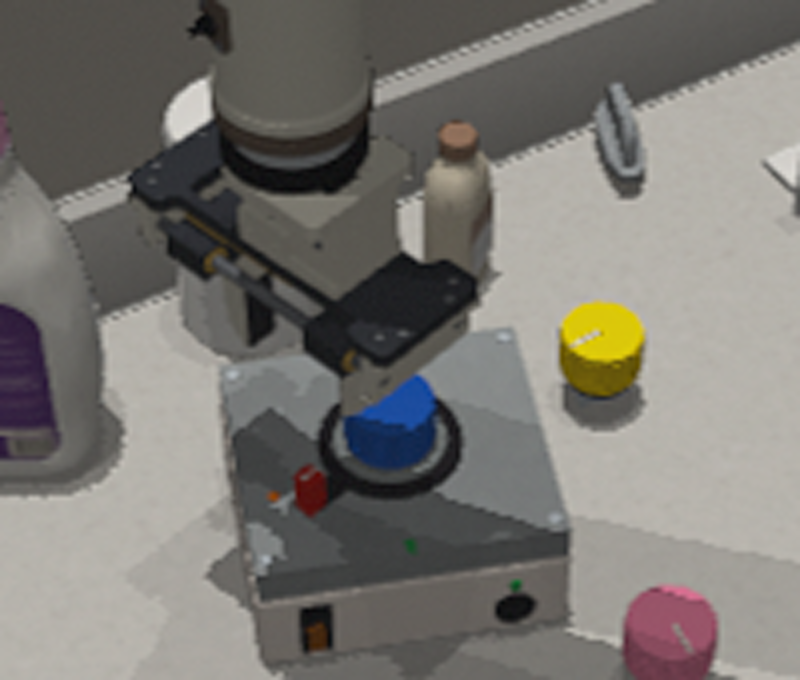

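View pics/t1.png

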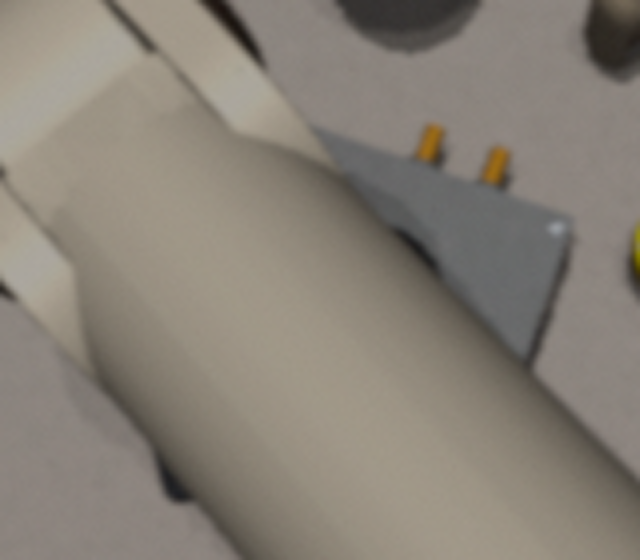

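```bash
python3 -m jog '[[-0.5,1.5,30,0,0.3],[-0.5,1.5,55,0,0.1],[-0.5,1.5,75,0,0],[-0.5,1.5,83,0,-0.3],[-0.5,1.5,83,0,-0.4]]' 8
python3 - <<'E'
from h import *
plan([574,138,116],17)
p=r.snapshot("scene"); save(p,"s2.png",(200,150,380,285),4)
E
```

```text
t: 4.05
position: [576.0, 136.8, 118.9]
ee_rot: [-1.876, -2.52, 0.001]
wrist_force: [0.2, -0.3, 0.4]
width: 0.377
t 4.05 pos [576.  136.8 118.9] yang 16.7 q [ 0.42  0.68 -0.97  1.77  0.64  1.05 -0.5 ] F [ 0.2 -0.3  0.4] tq [-0.06 -0.14  0.05] w 0.377 tilt [-0.    -0.001 -1.   ]
shift [ 1.7 -1.6  2.9] turn -0.3
```

View pics/s2.png

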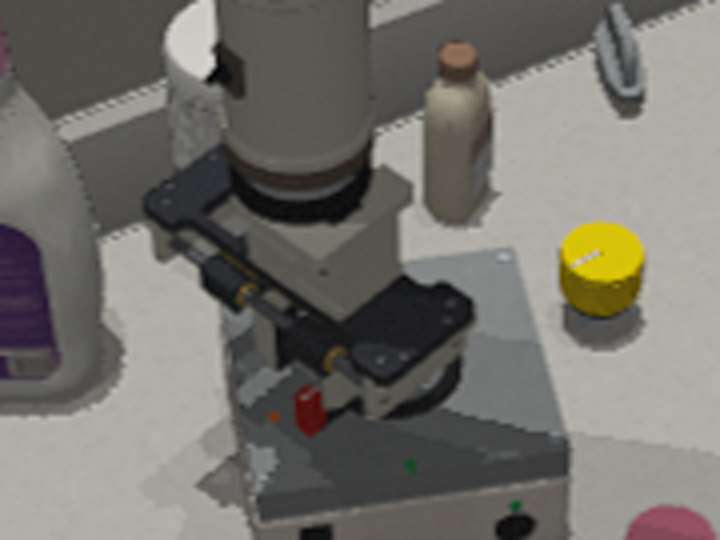

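Run:
```python
from h import *
p=r.snapshot("scene")
C=cloud(p)
hsv=cv2.cvtColor(p["color"],cv2.COLOR_RGB2HSV)
m=((hsv[...,0]<6)|(hsv[...,0]>172))&(hsv[...,1]>150)&(C[:,:,2]>85)&(np.hypot(C[:,:,0]-575,C[:,:,1]-138)<40)
c=C[m];print(len(c),c.min(0),c.max(0)); t=c[c[:,2]>119]; print("top",len(t),t.mean(0))
q=dict(p); im=p["color"].copy()
for X,col in (([576,136.8,123],(0,255,0)),([574,138,123],(255,255,0))):
    u,v=pix(p,X); print(u,v); im[int(round(v)),int(round(u))]=col
q["color"]=im; save(q,"s3.png",(240,215,320,275),9)
print([ (x["location"],x["p"]) for x in r.spot_point(p,"collar_tab")])
```

```text
61 [563.39600853 129.10785075  88.94379191] [604.47749218 147.30960642 124.57836326]
top 14 [570.79764956 141.89479409 121.53528664]
277.28913993009326 247.02974105478825
277.2395368755613 247.80492223772188
[([574.0, 140.0, 121.3], 0.72)]
```

View pics/s3.png

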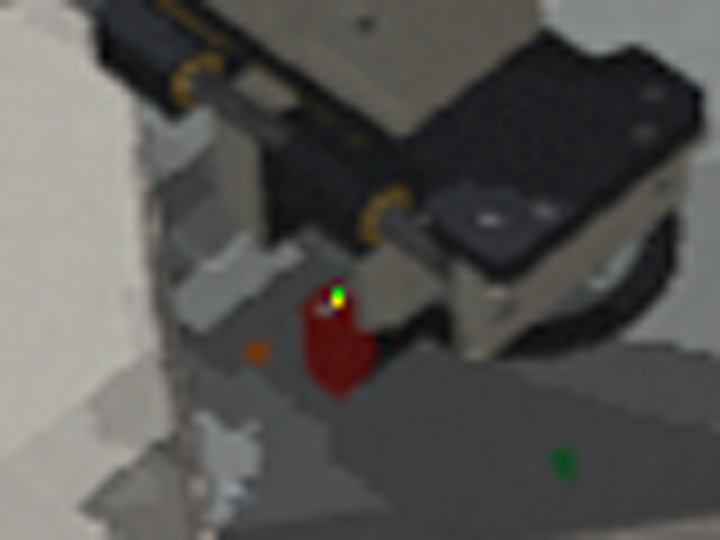

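The tab sits between the fingers, with its top at crop (335,295) and my predicted TCP pixel on it. The tab lies about 2 mm further outward, so I shift outward, lower a little and close.

```bash
python3 -m jog '[[2,-2,3,0,-0.5],[3,-2,3,0,-0.8],[3,-2,3,0,-1],[3,-2,3,0,-1],[3,-2,3,0,-1]]' 8
python3 - <<'E'
from h import *
plan([574,138,116],17)
p=r.snapshot("scene"); save(p,"s4.png",(240,205,340,280),8)
E
```

```text
t: 4.7
position: [573.3, 140.2, 115.9]
ee_rot: [1.875, 2.521, 0.0]
wrist_force: [0.2, 0.4, 0.0]
width: 0.004
t 4.70 pos [573.3 140.2 115.9] yang 16.7 q [ 0.41  0.68 -0.97  1.78  0.64  1.04 -0.51] F [0.2 0.4 0. ] tq [ 0.03 -0.1  -0.02] w 0.004 tilt [ 0. -0. -1.]
shift [-2.3  0.  -0.1] turn -0.3
```

View pics/s4.png

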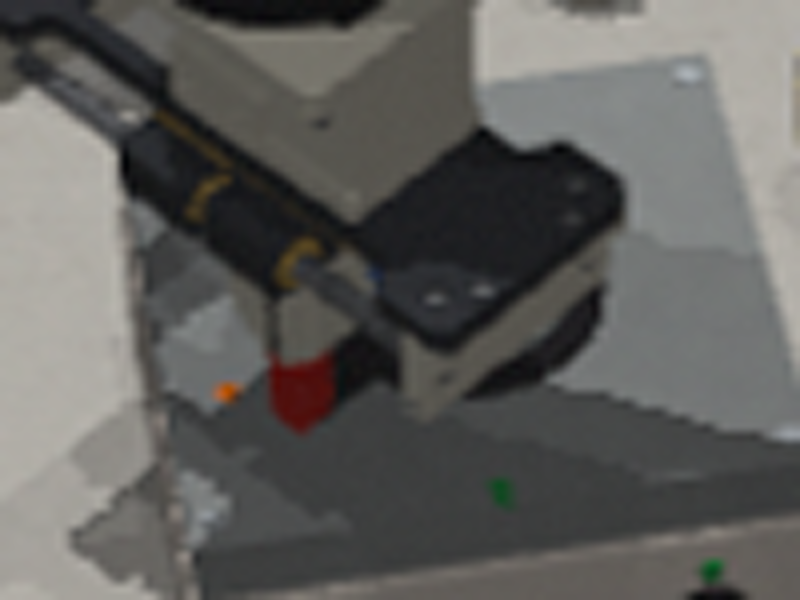

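Run:
```python
from h import *
np.set_printoptions(precision=0,suppress=True)
p=r.snapshot("scene"); C=cloud(p)
for v in range(240,262,2):
    print(v,[ (C[v,u].astype(int).tolist(),p["color"][v,u].tolist()) for u in (274,277,280,283)])
print([ (x["location"],x["p"]) for x in r.spot_point(p,"collar_tab")])
im=p["color"].copy()
for X,col in (([573.3,140.2,102],(0,255,0)),([573.3,140.2,123],(255,255,0))):
    u,v=pix(p,X); print(u,v);
```

```text
240 [([532, 164, 208], [37, 33, 29]), ([533, 157, 203], [64, 59, 49]), ([523, 154, 212], [50, 50, 52]), ([521, 148, 210], [55, 55, 53])]
242 [([531, 165, 203], [45, 45, 44]), ([557, 145, 164], [89, 86, 79]), ([551, 141, 168], [57, 56, 53]), ([516, 151, 210], [55, 56, 58])]
244 [([566, 149, 150], [61, 60, 55]), ([554, 147, 162], [87, 85, 79]), ([553, 140, 159], [84, 83, 76]), ([514, 152, 206], [61, 61, 59])]
246 [([569, 147, 139], [60, 60, 55]), ([560, 144, 147], [87, 85, 78]), ([554, 140, 151], [85, 83, 76]), ([555, 132, 145], [70, 68, 64])]
248 [([569, 148, 132], [55, 50, 48]), ([557, 146, 144], [87, 87, 80]), ([553, 141, 145], [81, 72, 66]), ([582, 118, 101], [20, 18, 19])]
250 [([574, 146, 119], [81, 31, 28]), ([557, 146, 137], [88, 49, 44]), ([566, 134, 121], [73, 15, 12]), ([578, 121, 99], [19, 21, 21])]
252 [([576, 145, 109], [80, 12, 10]), ([565, 143, 119], [79, 15, 15]), ([569, 133, 110], [74, 16, 14]), ([571, 124, 102], [17, 16, 20])]
254 [([575, 146, 103], [78, 22, 20]), ([566, 143, 111], [79, 19, 16]), ([567, 134, 105], [78, 17, 15]), ([571, 125, 95], [28, 28, 28])]
256 [([573, 147, 99], [73, 37, 36]), ([565, 143, 105], [79, 16, 13]), ([570, 133, 94], [68, 19, 16]), ([568, 126, 92], [61, 63, 64])]
258 [([572, 148, 93], [61, 65, 65]), ([569, 142, 92], [80, 24, 24]), ([563, 137, 96], [61, 65, 66]), ([564, 129, 90], [62, 63, 63])]
260 [([572, 148, 85], [60, 61, 62]), ([564, 145, 92], [60, 64, 63]), ([558, 139, 95], [61, 62, 63]), ([556, 133, 93], [61, 61, 62])]
[([575.7, 141.7, 123.5], 0.5), ([594.9, 74.2, 5.0], 0.44)]
276.8678047704179 254.12285949357891
276.54090909023955 248.37287988567022
```

Run:
```python
from h import *
np.set_printoptions(precision=0,suppress=True)
p=r.snapshot("scene"); C=cloud(p)
D=C-np.array([573.3,140.2,0]); a=np.radians(16.7)
t=D[...,0]*np.cos(a)+D[...,1]*np.sin(a); ra=-D[...,0]*np.sin(a)+D[...,1]*np.cos(a)
for v in range(214,262,2):
    print(v,' '.join("%4d,%3d,%3d|"%(t[v,u],ra[v,u],C[v,u,2]) for u in range(258,304,4)))
```

```text
214   29, 22,235|   14, 23,247|    2, 22,254|  -10, 22,264|  -34, 33,291|  -41, 28,292|  -51, 26,297|  -53, 17,291|  -51,  3,279|  -53, -5,274|  -51,-19,262|  112,-201,  0|
216   28, 23,230|   11, 26,244|    1, 23,250|  -13, 25,263|  -37, 36,289|  -46, 33,293|  -50, 26,291|  -50, 14,282|  -51,  3,273|  -51, -7,264|  -50,-21,253|   48,-135, 90|
218  182,-106,  6|   13, 24,235|    0, 26,247|  -11, 24,254|  -20, 21,258|  -49, 35,291|  -54, 29,290|  -51, 15,277|  -50,  3,266|  -54, -4,263|  -51,-19,250|   47,-134, 84|
220   28, 24,218|   13, 25,230|    2, 23,237|  -11, 24,248|  -17, 18,247|  -31, 19,258|  -45, 21,271|  -51, 16,271|  -51,  4,262|  -51, -7,253|  -51,-19,243|   40,-127, 88|
222   23, 28,218|   16, 23,219|    0, 25,233|   -8, 22,237|  -23, 23,250|  -32, 21,255|  -47, 23,268|  -53, 18,268|  -51,  4,256|  -52, -6,247|  -51,-18,237|  -58,-24,238|
224   20, 31,216|   11, 27,220|    4, 22,221|  -10, 24,234|  -19, 21,239|  -32, 21,248|  -43, 20,256|  -51, 16,260|  -51,  5,250|  -54, -4,244|  -56,-14,238|  -61,-21,236|
226   17, 34,214|    8, 31,219|    3, 23,216|   -6, 21,222|  -2
[... 2333 characters left out ...]
35,-47, 97|
254   87,-15, 14|   31, 18, 92|   24, 11, 91|   17,  5, 93|    3,  5,104|   -6,  2,109|   -5,-11, 96| -663,603,1199|  -17,-25, 94|  -87, 30,203|  -30,-39, 93|  -36,-46, 91|
256   92,-18,  0|   26, 23, 93|   23, 13, 87|   13,  9, 92|    6,  3, 92|   -6,  2,103|   -7, -9, 93|  -14,-15, 94|  -17,-25, 87|  -88, 31,198|  -36,-33, 95|  -39,-43, 90|
258   89,-15, -2|   24, 25, 89|   14, 21, 94|    9, 14, 92|    2,  7, 92|   -6,  2, 95|  -11, -5, 92|  -18,-11, 93|  -22,-20, 87|  -31,-24, 92|  -34,-35, 84|  -42,-40, 86|
260   83,-10,  0|   18, 31, 93|   11, 25, 93|    8, 14, 86|   -3, 13, 94|   -7,  4, 91|  -15,  0, 92|  -19,-10, 87|  -29,-12, 93|  -35,-20, 91|  -43,-25, 94|  -50,-32, 93|
```

The closed fingers ended at about z 132 in the depth picture, just above the tab. The tool therefore sits about 30 mm higher than the stated TCP implies. I open, lower step by step while watching the force, then close again.

```bash
python3 -m jog '[[-2,0,0,0,-0.2],[-2,0,0,0,-0.2],[-2,0,0,0,-0.2],[-2,0,0,0,-0.2],[-2,0,0,0,-0.2]]' 8
python3 -m jog '[[0,0,5,0,-0.2],[0,0,10,0,-0.2],[0,0,15,0,-0.2],[0,0,20,0,-0.2],[0,0,20,0,-0.2]]' 8
python3 - <<'E'
from h import *
plan([574,138,116],17)
p=r.snapshot("scene"); save(p,"s5.png",(240,205,340,280),8)
E
```

```text
t: 5.4
position: [573.8, 138.2, 115.8]
ee_rot: [-1.875, -2.521, -0.0]
wrist_force: [-0.1, -0.2, 0.6]
width: 0.376
t: 5.9
position: [573.1, 138.0, 94.8]
ee_rot: [-1.874, -2.52, 0.002]
wrist_force: [0.4, -0.3, 0.4]
width: 0.396
t 5.90 pos [573.1 138.   94.8] yang 16.7 q [ 0.4   0.71 -0.94  1.79  0.67  1.01 -0.52] F [ 0.4 -0.3  0.4] tq [-0.02 -0.08 -0.08] w 0.396 tilt [-0.002 -0.    -1.   ]
shift [ -0.2   0.8 -21.2] turn -0.3
```

View pics/s5.png

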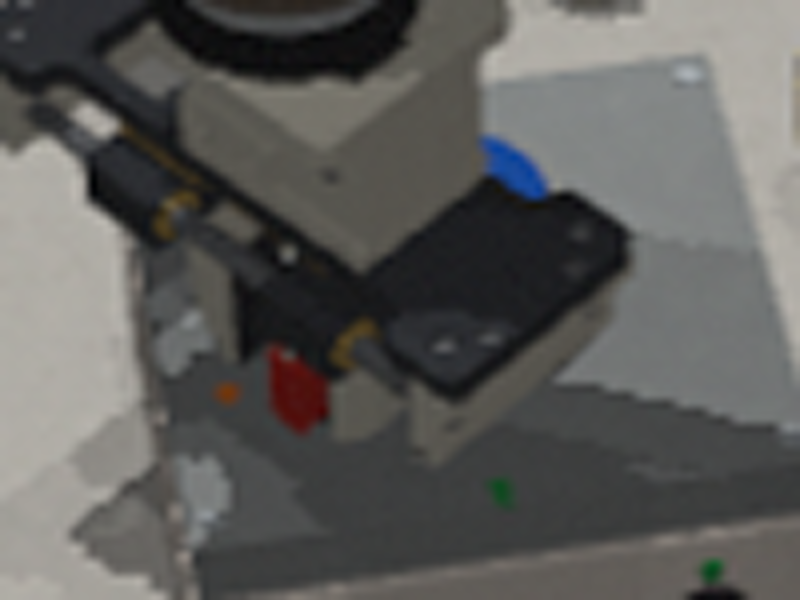

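The tab now stands between the fingers (crop 300,390), with the finger faces either side.

```bash
python3 -m jog '[[0,1,3,0,-0.3],[0,1,5,0,-0.6],[0,1,5,0,-1],[0,1,5,0,-1],[0,1,5,0,-1]]' 8
python3 - <<'E'
from h import *
plan([574,138,90],17)
p=r.snapshot("scene"); save(p,"s6.png",(240,205,340,280),8)
E
```

```text
t: 6.45
position: [574.9, 138.6, 90.9]
ee_rot: [1.874, 2.521, 0.001]
wrist_force: [0.3, 0.2, -1.9]
width: 0.151
t 6.45 pos [574.9 138.6  90.9] yang 16.7 q [ 0.4   0.71 -0.94  1.79  0.68  1.   -0.52] F [ 0.3  0.2 -1.9] tq [ 0.12 -0.27  0.03] w 0.151 tilt [ 0.  0. -1.]
shift [-0.3 -1.   0.9] turn -0.3
```

View pics/s6.png

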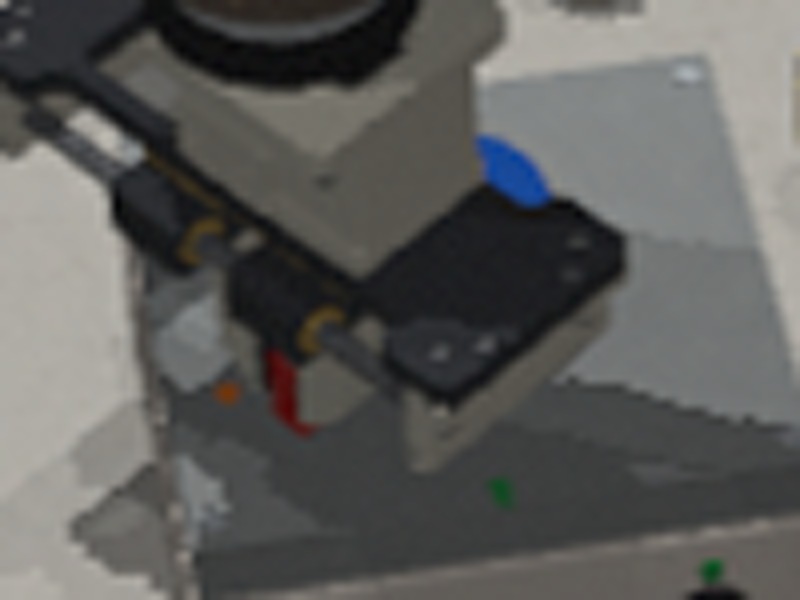

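Gripped: the width is 14 mm, the tab's size. I swing it counterclockwise on a 67 mm arc.

```bash
python3 -m jog '[[-0.2,-4.7,0,-4,-1],[-0.65,-9.3,0,-8,-1],[-1.5,-13.9,0,-12,-1],[-2.6,-18.5,0,-16,-1],[-4,-22.9,0,-20,-1]]' 12
python3 -m jog '[[-0.2,-4.7,0,-4,-1],[-0.65,-9.3,0,-8,-1],[-1.5,-13.9,0,-12,-1],[-2.6,-18.5,0,-16,-1],[-4,-22.9,0,-20,-1]]' 12
python3 - <<'E'
from h import *
plan([0,0,0])
s=r.read_state(); d=s["position"][:2]-[593.5,74]; print(np.degrees(np.arctan2(d[1],d[0])),np.hypot(*d))
p=r.snapshot("scene"); save(p,"s7.png",(240,205,340,280),8)
E
```

```text
t: 7.0
position: [554.5, 128.1, 90.9]
ee_rot: [1.404, 2.809, 0.001]
wrist_force: [2.9, 0.2, -3.0]
width: 0.149
t: 7.5
position: [539.0, 111.0, 90.9]
ee_rot: [0.895, 3.01, 0.002]
wrist_force: [4.1, 0.6, -4.8]
width: 0.151
t 7.50 pos [539.  111.   90.9] yang 56.9 q [ 0.56  0.74 -1.11  1.89  0.79  1.03  0.1 ] F [ 4.1  0.6 -4.8] tq [ 0.21 -0.91  0.12] w 0.151 tilt [ 0.002  0.001 -1.   ]
shift [ 390.9 -387.6   89.8] 
145.80450316587462 65.91211669323702
```

View pics/s7.png

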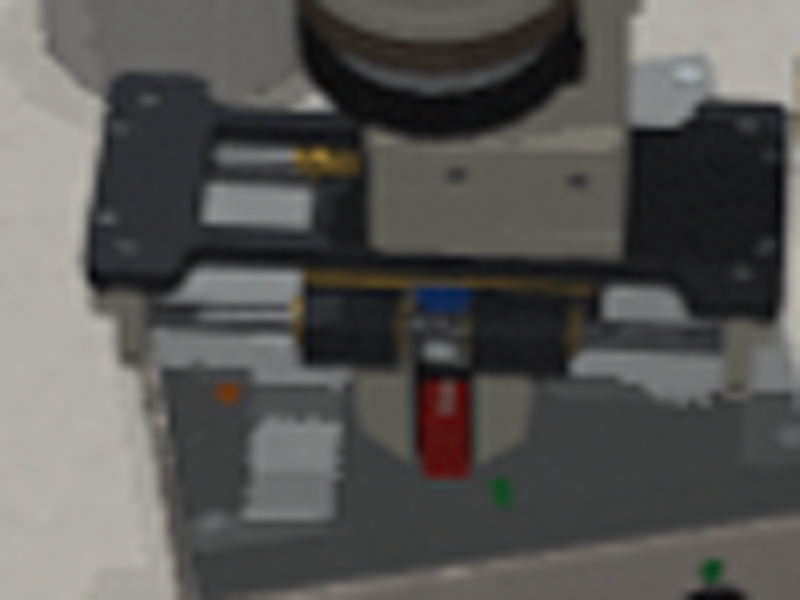

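The tab is gripped and about 12° short of the green mark at (500,490). I carry on gently to the stop.

```bash
python3 -m jog '[[-0.1,-3.5,0,-3,-1],[-0.4,-7,0,-6,-1],[-0.8,-10.5,0,-9,-1],[-1.3,-12.8,0,-11,-1],[-1.5,-13.9,0,-12,-1]]' 12
python3 - <<'E'
from h import *
plan([0,0,0])
s=r.read_state(); d=s["position"][:2]-[593.5,74]; print(np.degrees(np.arctan2(d[1],d[0])),np.hypot(*d))
p=r.snapshot("scene"); save(p,"s8.png",(240,205,340,280),8)
E
python3 -m jog '[[0,-1.2,0,-1,-1],[0,-2.4,0,-2,-1],[-0.1,-3.5,0,-3,-1],[-0.2,-4.7,0,-4,-1],[-0.2,-4.7,0,-4,-1]]' 12
python3 - <<'E'
from h import *
plan([0,0,0])
s=r.read_state(); d=s["position"][:2]-[593.5,74]; print(np.degrees(np.arctan2(d[1],d[0])),np.hypot(*d))
p=r.snapshot("scene"); save(p,"s9.png",(240,205,340,280),8)
E
```

```text
t: 8.05
position: [532.9, 98.8, 90.9]
ee_rot: [0.58, 3.086, 0.002]
wrist_force: [6.3, 3.3, -6.6]
width: 0.148
t 8.05 pos [532.9  98.8  90.9] yang 68.7 q [ 0.61  0.76 -1.16  1.91  0.82  1.04  0.29] F [ 6.3  3.3 -6.6] tq [ 0.73 -1.51  0.08] w 0.148 tilt [ 0.002  0.001 -1.   ]
shift [ 460.7 -285.8   89.7] 
157.74198900126552 65.5044908889954
t: 8.6
position: [532.8, 98.7, 91.5]
ee_rot: [0.471, 3.102, 0.014]
wrist_force: [10.6, 10.1, -12.6]
width: 0.152
t 8.60 pos [532.8  98.7  91.5] yang 72.7 q [ 0.63  0.77 -1.18  1.91  0.83  1.04  0.36] F [ 10.6  10.1 -12.6] tq [ 2.38 -2.32 -0.17] w 0.152 tilt [ 0.006  0.008 -1.   ]
shift [ 479.8 -253.2   87.6] 
157.85168923860573 65.55323299569716
```

View pics/s9.png

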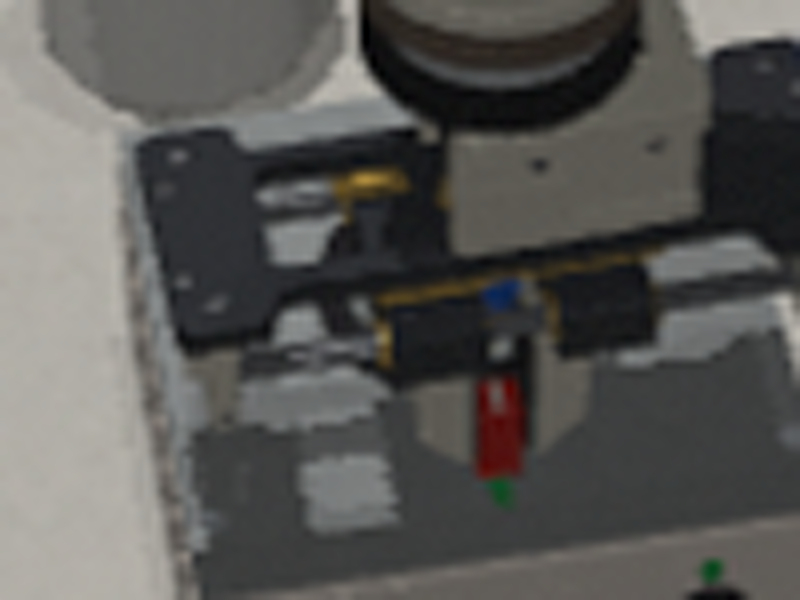

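The tab is at its stop: it stayed put while the force rose, and its line points at the green mark (500,490). I ease off, open and rise.

```bash
python3 -m jog '[[0.1,3.7,0,3,-1],[0.1,3.7,0,3,-1],[0.1,3.7,0,3,-0.5],[0.1,3.7,0,3,-0.2],[0.1,3.7,0,3,-0.2]]' 12
python3 -m jog '[[0,0,0,0,-0.2],[0,0,-15,0,-0.2],[0,0,-40,0,0.2],[0,0,-80,0,0.5],[0,0,-120,0,0.8]]' 12
python3 - <<'E'
from h import *
plan([593.5,74,190],-20)
p=r.snapshot("scene"); save(p,"s10.png",(220,180,380,300),5)
print([ (x["location"],x["p"]) for x in r.spot_point(p,"collar_tab")])
print([ (x["location"],x["p"]) for x in r.spot_point(p,"cap_top")][:2])
E
```

```text
t: 9.15
position: [530.6, 97.6, 90.8]
ee_rot: [-0.553, -3.092, 0.001]
wrist_force: [-0.2, 0.7, -0.2]
width: 0.359
t: 9.65
position: [530.5, 98.1, 212.9]
ee_rot: [-0.552, -3.092, -0.0]
wrist_force: [1.7, 0.1, -0.2]
width: 0.611
t 9.65 pos [530.5  98.1 212.9] yang 69.8 q [ 0.73  0.63 -1.32  1.81  0.65  1.23  0.43] F [ 1.7  0.1 -0.2] tq [ 0.08 -0.27  0.03] w 0.611 tilt [-0.001  0.    -1.   ]
shift [-67.4  -0.8  22.8] turn 89.8
[([536.1, 98.0, 122.9], 0.81)]
[([594.8, 70.1, 139.8], 0.74), ([415.8, -12.2, 65.6], 0.73)]
```

View pics/s10.png

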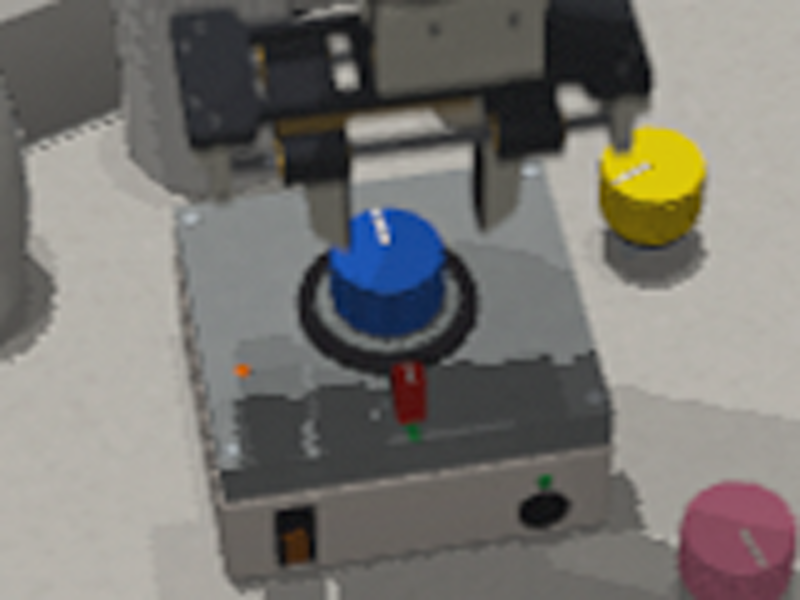

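The collar is locked: the tab at (410,390) has its line pointing at the green mark (413,432). Next I measure the real fingertip height and move over the blue cap.

```bash
python3 -m jog '[[-30,-0.5,0,0,0.8],[-67,-0.8,0,0,0.8],[-67,-0.8,0,0,0.7],[-67,-0.8,0,0,0.6],[-67,-0.8,0,0,0.6]]' 12
python3 - <<'E'
from h import *
p=r.snapshot("scene"); C=cloud(p); save(p,"s11.png",(220,130,380,250),5)
s=r.read_state(); print(s["position"],s["width"])
D=C-s["position"]; a=np.radians(69.8)
t=D[...,0]*np.cos(a)+D[...,1]*np.sin(a); x=-D[...,0]*np.sin(a)+D[...,1]*np.cos(a)
m=(abs(x)<14)&(abs(t)<60)&(C[...,2]>150)
for lo in range(-60,60,6):
    k=m&(t>=lo)&(t<lo+6)
    if k.sum(): print(lo,k.sum(),np.sort(C[k][:,2])[:4].round())
plan([593.5,74,95],70)
E
```

```text
t: 10.3
position: [592.4, 74.6, 210.4]
ee_rot: [-0.55, -3.092, 0.0]
wrist_force: [0.1, 0.5, 0.4]
width: 0.802
[592.46362048  74.66780481 210.61083931] 0.8039081177034023
-60 53 [234. 241. 245. 246.]
-54 66 [233. 233. 234. 235.]
-48 83 [225. 228. 230. 230.]
-42 104 [225. 227. 228. 229.]
-36 32 [396. 398. 399. 401.]
-30 19 [397. 626. 626. 627.]
-24 16 [626. 627. 627. 627.]
-18 29 [624. 626. 627. 627.]
-12 34 [627. 627. 628. 628.]
-6 32 [628. 628. 629. 629.]
0 28 [628. 628. 629. 629.]
6 33 [321. 326. 329. 333.]
12 43 [321. 323. 329. 329.]
18 36 [325. 326. 328. 330.]
24 17 [397. 397. 399. 401.]
30 100 [250. 258. 258. 264.]
36 78 [225. 227. 227. 228.]
42 44 [228. 231. 234. 235.]
48 35 [234. 238. 238. 244.]
54 10 [308. 309. 312. 313.]
t 10.35 pos [592.5  74.7 210.6] yang 69.8 q [ 0.67  0.71 -1.25  1.67  0.7   1.29  0.49] F [-0.  -0.2  0.5] tq [ 0.02 -0.13  0.05] w 0.804 tilt [-0.001 -0.    -1.   ]
shift [ -1.3  -0.2 115.6] turn -0.2
```

View pics/s11.png

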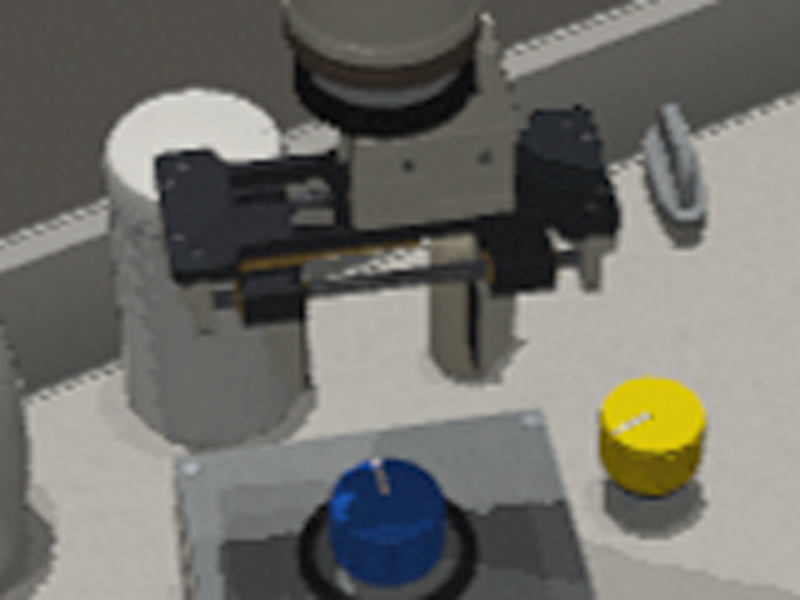

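Depth puts the fingertips at TCP + 15 mm. I descend around the cap until the tips are at about z 109.

```bash
python3 -m jog '[[-1,0,30,0,0.6],[-1,0,60,0,0.6],[-1,0,90,0,0.6],[-1,0,105,0,0.6],[-1,0,105,0,0.6]]' 12
python3 -m jog '[[0,0,5,0,0.6],[0,0,11,0,0.5],[0,0,11,0,0.2],[0,0,11,0,0],[0,0,11,0,-0.2]]' 12
python3 -m jog '[[0,0,0,0,-0.5],[0,0,0,0,-0.5],[0,0,0,0,-0.5],[0,0,0,0,-0.5]]' 12
python3 - <<'E'
from h import *
plan([593.5,74,95],70)
p=r.snapshot("scene"); save(p,"s12.png",(220,160,380,280),5)
E
```

```text
t: 10.85
position: [592.7, 73.4, 104.0]
ee_rot: [-0.551, -3.089, 0.002]
wrist_force: [0.1, -0.4, -0.5]
width: 0.8
t: 11.35
position: [595.4, 74.4, 95.7]
ee_rot: [0.552, 3.091, 0.003]
wrist_force: [1.1, 1.4, 0.3]
width: 0.586
t: 11.75
position: [595.5, 74.4, 95.6]
ee_rot: [0.552, 3.091, 0.002]
wrist_force: [2.3, 3.1, 5.2]
width: 0.584
t 11.75 pos [595.5  74.4  95.6] yang 69.7 q [ 0.6   0.83 -1.13  1.76  0.84  1.12  0.41] F [2.3 3.1 5.2] tq [ 0.79 -0.57 -0.01] w 0.584 tilt [ 0.002  0.001 -1.   ]
shift [ 1.7 -1.   0.6] turn -0.3
```

View pics/s12.png

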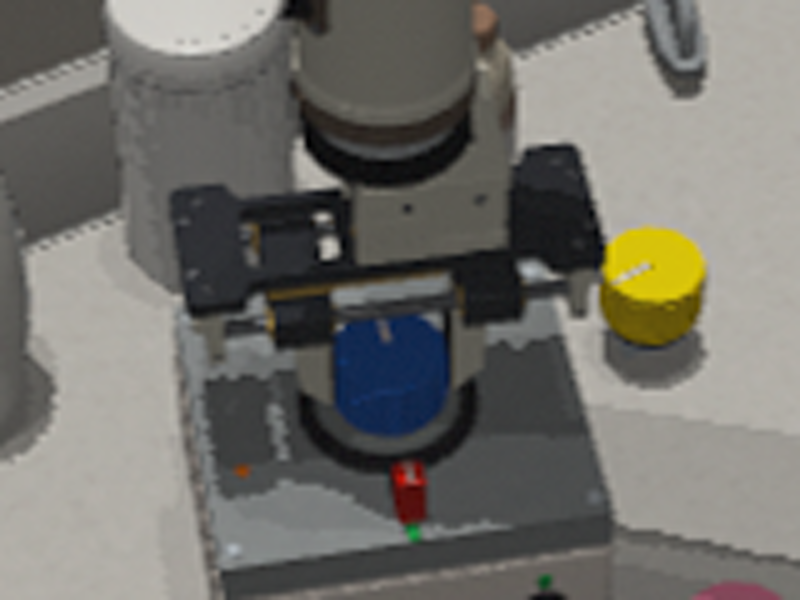

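The cap is gripped at 54 mm. First I feel counterclockwise, in small steps.

```bash
python3 -m jog '[[0,0,0,-4,-0.5],[0,0,0,-8,-0.5]]' 12
python3 -c "
from h import *
plan([593.5,74,95],70)"
python3 -m jog '[[0,0,0,-4,-0.5],[0,0,0,-8,-0.5],[0,0,0,-8,-0.5]]' 12
python3 - <<'E'
from h import *
plan([593.5,74,95],70)
p=r.snapshot("scene"); save(p,"s13.png",(260,205,340,265),9)
E
```

```text
t: 12.0
position: [596.2, 75.1, 95.7]
ee_rot: [0.332, 3.121, 0.005]
wrist_force: [6.3, 6.1, 2.1]
width: 0.581
t 12.00 pos [596.2  75.1  95.7] yang 77.9 q [ 0.62  0.85 -1.16  1.76  0.86  1.13  0.53] F [6.3 6.1 2.1] tq [ 1.33 -1.69 -0.44] w 0.581 tilt [ 0.003  0.003 -1.   ]
shift [ 2.4 -1.6  0.7] turn 7.9
t: 12.3
position: [596.0, 75.3, 95.5]
ee_rot: [0.114, 3.137, 0.006]
wrist_force: [4.2, 4.7, 2.7]
width: 0.588
t 12.30 pos [596.   75.3  95.5] yang 85.8 q [ 0.63  0.87 -1.18  1.76  0.88  1.15  0.66] F [4.2 4.7 2.7] tq [ 1.39 -1.1  -0.24] w 0.588 tilt [ 0.003  0.003 -1.   ]
shift [ 2.4 -1.5  0.5] turn 15.8
```

View pics/s13.png

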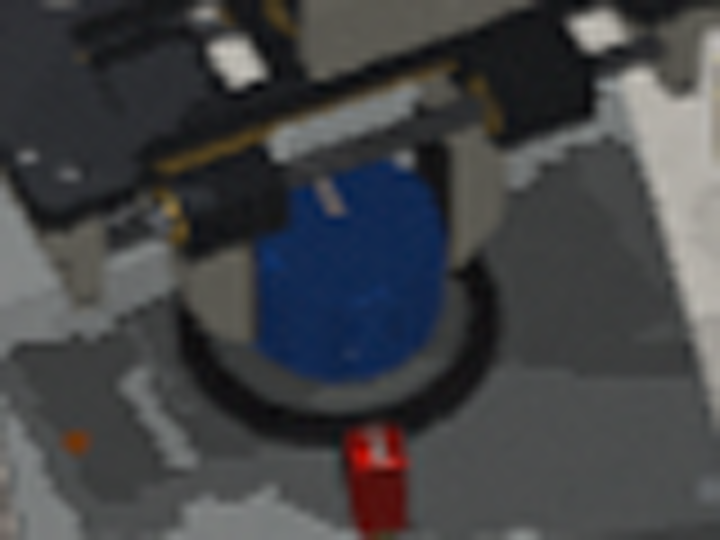

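```bash
cat >> h.py <<'E'
def lineang(p,c=(594,74),z=134.5,box=None):
    v,u=np.mgrid[0:480,0:640]
    E=p["extrinsics"]; d=np.stack([(u-p["cx"])/f(p),(v-p["cy"])/f(p),np.ones(u.shape)],-1)@E[:3,:3].T
    k=(z-E[2,3])/d[...,2]; X=E[:3,3]+d*k[...,None]
    rr=np.hypot(X[...,0]-c[0],X[...,1]-c[1]); im=p["color"].astype(int)
    b=(rr<24)&(cloud(p)[...,2]<z+12)
    sc=(im[...,0]-0.45*im[...,2])*b   # low-blue-saturation pixels on the top
    w=b&(im[...,0]>0.6*im[...,2])
    A=X[w][:,:2]-c; an=np.degrees(np.arctan2(A[:,1],A[:,0]))
    for q,g,uu,vv,col in sorted(zip(an.round(),np.hypot(*A.T).round(),u[w],v[w],im[w].tolist())): print(q,g,uu,vv,col)
E
python3 - <<'E'
from h import *
p=r.snapshot("scene"); lineang(p)
E
```

```text
-73.0 24.0 304 223 [71, 81, 99]
-28.0 8.0 297 226 [57, 62, 84]
-27.0 5.0 297 227 [86, 83, 87]
-22.0 2.0 297 228 [86, 83, 88]
-17.0 12.0 296 225 [85, 83, 90]
-12.0 8.0 296 226 [85, 84, 86]
-6.0 12.0 295 225 [81, 78, 79]
-2.0 6.0 296 227 [88, 86, 91]
2.0 9.0 295 226 [67, 67, 82]
26.0 3.0 296 228 [72, 70, 85]
```

```bash
python3 -m jog '[[0,0,0,-7,-0.5],[0,0,0,-14,-0.5],[0,0,0,-14,-0.5]]' 12
python3 - <<'E'
from h import *
plan([593.5,74,95],70)
p=r.snapshot("scene"); save(p,"s14.png",(260,205,340,265),9); lineang(p)
E
```

```text
t: 12.7
position: [595.0, 75.5, 95.1]
ee_rot: [-0.272, 3.128, 0.005]
wrist_force: [2.5, 4.9, 3.1]
width: 0.58
t 12.70 pos [595.   75.5  95.1] yang 100.0 q [ 0.64  0.9  -1.22  1.76  0.92  1.18  0.88] F [2.5 4.9 3.1] tq [ 1.43 -0.72 -0.12] w 0.580 tilt [ 0.001  0.003 -1.   ]
shift [ 1.7 -1.2  0.1] turn 30.0
-16.0 21.0 295 222 [59, 64, 81]
-14.0 18.0 295 223 [57, 56, 59]
-10.0 22.0 294 222 [83, 83, 86]
```

View pics/s14.png

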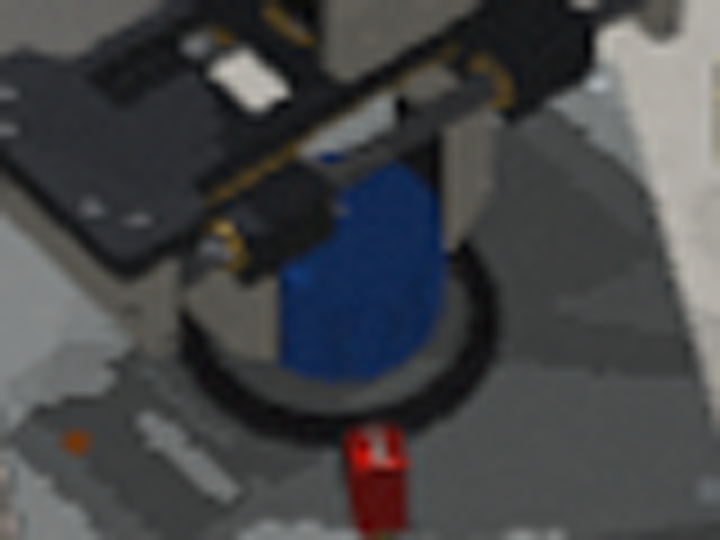

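The line is now hidden under the gripper, so I turn back clockwise by 30° and compare. If the grip slipped against a stop, the cap's line will be offset from where it started.

```bash
python3 -m jog '[[0,0,0,8,-0.5],[0,0,0,16,-0.5],[0,0,0,24,-0.5],[0,0,0,30,-0.5],[0,0,0,30,-0.5]]' 12
python3 - <<'E'
from h import *
plan([593.5,74,95],70)
p=r.snapshot("scene"); save(p,"s15.png",(260,205,340,265),9); lineang(p)
E
```

```text
t: 13.25
position: [594.7, 73.3, 95.0]
ee_rot: [0.554, 3.092, -0.001]
wrist_force: [1.4, 2.3, 2.5]
width: 0.583
t 13.25 pos [594.7  73.3  95. ] yang 69.7 q [ 0.6   0.83 -1.13  1.76  0.84  1.12  0.41] F [1.4 2.3 2.5] tq [ 0.55 -0.41  0.03] w 0.583 tilt [ 0.    -0.001 -1.   ]
shift [ 1.4  0.3 -0. ] turn -0.3
-98.0 5.0 299 228 [76, 73, 83]
-80.0 3.0 298 228 [74, 74, 85]
-72.0 7.0 299 227 [86, 84, 89]
-70.0 11.0 300 226 [61, 66, 85]
-61.0 13.0 300 225 [78, 77, 85]
-59.0 9.0 299 226 [86, 87, 89]
-55.0 16.0 300 224 [87, 85, 90]
-53.0 5.0 298 227 [84, 83, 90]
-51.0 12.0 299 225 [80, 80, 87]
-47.0 15.0 299 224 [81, 82, 89]
-44.0 8.0 298 226 [65, 69, 85]
40.0 23.0 288 226 [70, 75, 92]
```

View pics/s15.png

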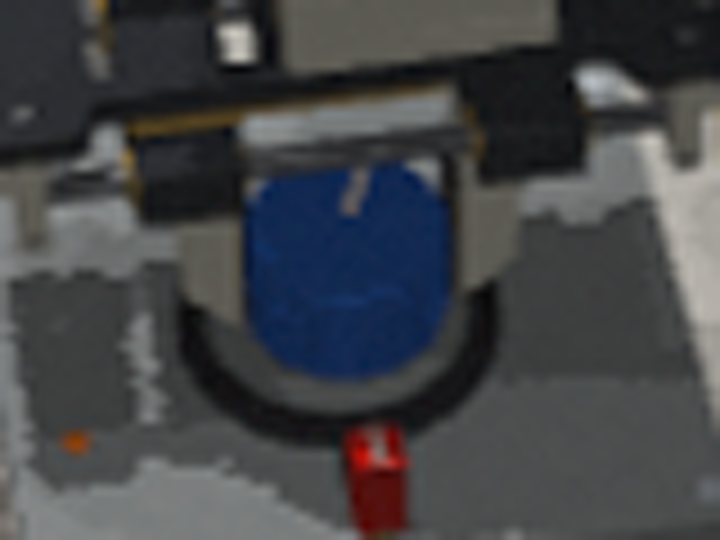

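The line at (355,190) now leans right, at about −47°, against −20° at the start. So the grip slipped counterclockwise and the cap turned freely clockwise, which makes it a left-hand thread. I keep turning clockwise to the stop.

```bash
python3 -m jog '[[0,0,0,8,-0.5],[0,0,0,16,-0.5],[0,0,0,24,-0.5],[0,0,0,32,-0.5],[0,0,0,40,-0.5]]' 12
python3 -c "
from h import *
plan([593.5,74,95],70)"
python3 -m jog '[[0,0,0,5,-0.5],[0,0,0,10,-0.5],[0,0,0,15,-0.5],[0,0,0,20,-0.5],[0,0,0,20,-0.5]]' 12
python3 - <<'E'
from h import *
plan([593.5,74,95],70)
p=r.snapshot("scene"); save(p,"s16.png",(260,205,340,265),9); lineang(p)
E
```

```text
t: 13.8
position: [594.5, 72.6, 94.8]
ee_rot: [1.581, 2.715, -0.002]
wrist_force: [0.8, 0.6, 4.0]
width: 0.582
t 13.80 pos [594.5  72.6  94.8] yang 29.6 q [ 0.54  0.75 -1.    1.76  0.72  1.05 -0.21] F [0.8 0.6 4. ] tq [ 0.02 -0.14  0.08] w 0.582 tilt [-0.001 -0.001 -1.   ]
shift [ 1.7 -0.1 -0.2] turn -40.4
t: 14.3
position: [594.2, 73.1, 94.7]
ee_rot: [2.022, 2.404, -0.002]
wrist_force: [0.7, 1.1, 3.1]
width: 0.589
t 14.30 pos [594.2  73.1  94.7] yang 9.9 q [ 0.49  0.71 -0.93  1.77  0.66  1.01 -0.52] F [0.7 1.1 3.1] tq [ 0.18 -0.3   0.2 ] w 0.589 tilt [-0.001 -0.001 -1.   ]
shift [ 1.  -0.6 -0.3] turn -60.1
10.0 19.0 292 224 [35, 42, 58]
10.0 23.0 291 223 [36, 39, 51]
56.0 24.0 287 228 [53, 59, 80]
```

View pics/s16.png

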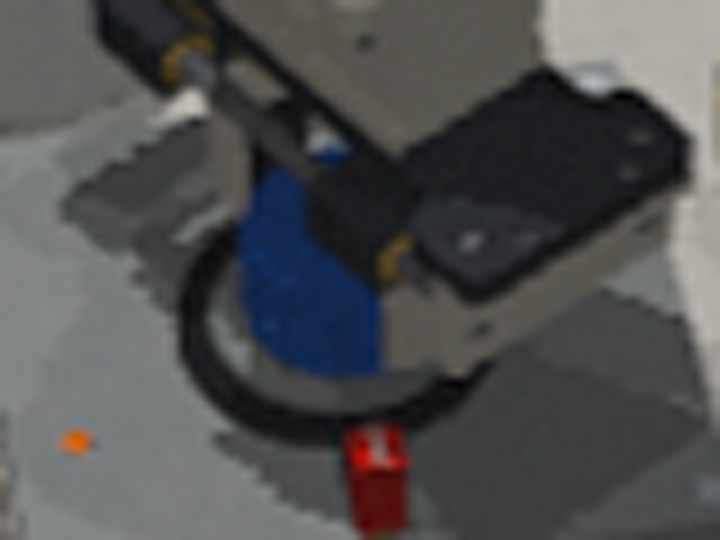

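Torque rose to 0.2 N·m, which suggests the stop. I push a little further to be sure, then try a small lift.

```bash
python3 -m jog '[[0,0,0,5,-0.5],[0,0,0,10,-0.5],[0,0,0,10,-0.5]]' 12
python3 -c "
from h import *
plan([593.5,74,95],70)"
python3 -m jog '[[0,0,-2,0,-0.5],[0,0,-4,0,-0.5],[0,0,-6,0,-0.5],[0,0,-6,0,-0.5]]' 15
python3 - <<'E'
from h import *
plan([593.5,74,95],70)
p=r.snapshot("scene"); save(p,"s17.png",(260,205,340,265),9)
E
```

```text
t: 14.65
position: [594.1, 73.0, 94.4]
ee_rot: [-2.224, -2.219, 0.002]
wrist_force: [0.3, 0.3, 1.7]
width: 0.586
t 14.65 pos [594.1  73.   94.4] yang -0.1 q [ 0.47  0.69 -0.89  1.77  0.63  1.   -0.67] F [0.3 0.3 1.7] tq [ 0.04 -0.28  0.17] w 0.586 tilt [-0.001 -0.001 -1.   ]
shift [ 1.  -0.6 -0.6] turn -70.1
t: 15.05
position: [594.0, 73.2, 100.7]
ee_rot: [-2.226, -2.216, 0.002]
wrist_force: [0.4, -0.2, -3.8]
width: 0.588
t 15.05 pos [594.   73.2 100.7] yang -0.2 q [ 0.48  0.69 -0.9   1.76  0.63  1.01 -0.66] F [ 0.4 -0.2 -3.8] tq [-0.07 -0.31  0.1 ] w 0.588 tilt [-0.002 -0.    -1.   ]
shift [ 0.8 -0.5  5.7] turn -70.2
```

View pics/s17.png

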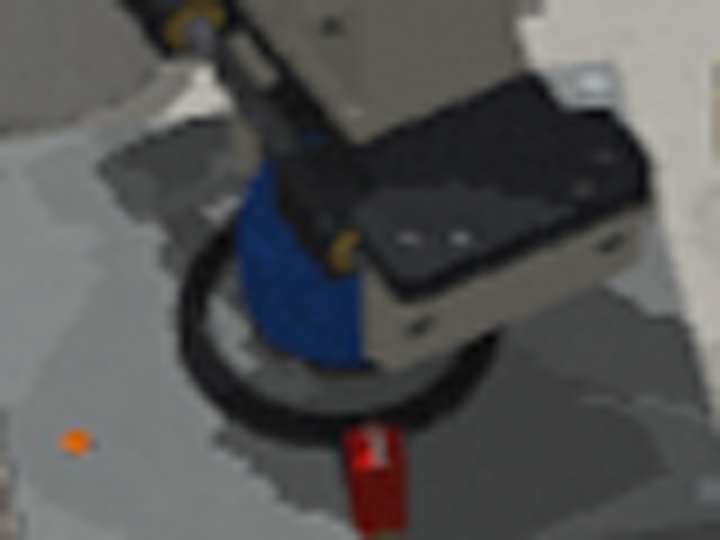

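```bash
python3 -m jog '[[0,0,-4,0,-0.5],[0,0,-8,0,-0.5],[0,0,-12,0,-0.5],[0,0,-16,0,-0.5],[0,0,-16,0,-0.5]]' 15
python3 - <<'E'
from h import *
plan([593.5,74,95],70)
p=r.snapshot("scene"); save(p,"s18.png",(260,195,340,255),9)
E
```

```text
t: 15.6
position: [595.3, 73.8, 118.0]
ee_rot: [2.226, 2.215, 0.002]
wrist_force: [0.5, 0.3, -1.0]
width: 0.583
t 15.60 pos [595.3  73.8 118. ] yang -0.3 q [ 0.49  0.67 -0.91  1.75  0.61  1.03 -0.65] F [ 0.5  0.3 -1. ] tq [-0.   -0.12 -0.01] w 0.583 tilt [ 0.002  0.    -1.   ]
shift [ 0.2 -1.8 23. ] turn -70.3
```

View pics/s18.png

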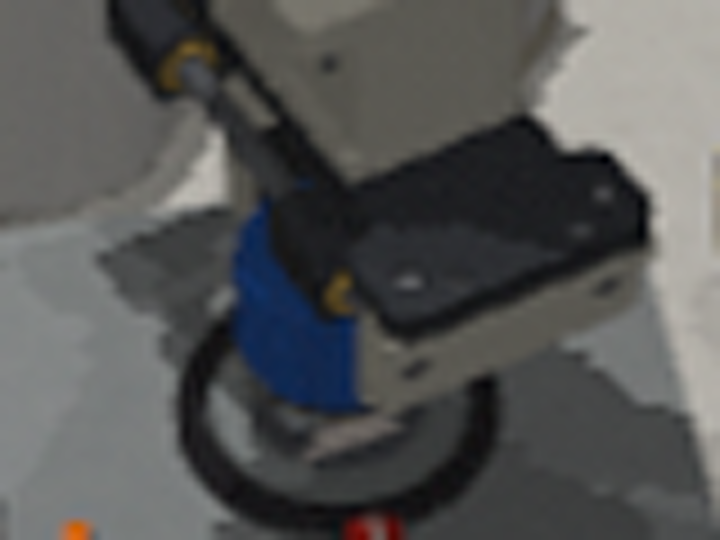

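The cap is rising with the gripper, carrying only its own weight of about 1 N. I lift to about 90 mm.

```bash
python3 -m jog '[[0,0,-8,0,-0.5],[0,0,-16,0,-0.5],[0,0,-24,0,-0.5],[0,0,-32,0,-0.5],[0,0,-40,0,-0.5]]' 15
python3 -m jog '[[0,0,-8,0,-0.5],[0,0,-16,0,-0.5],[0,0,-22,0,-0.5],[0,0,-26,0,-0.5],[0,0,-27,0,-0.5]]' 15
python3 -m jog '[[0,0,0,0,-0.5],[0,0,0,0,-0.5],[0,0,0,0,-0.5]]' 15
python3 - <<'E'
from h import *
plan([593.5,74,184],70)
p=r.snapshot("scene"); save(p,"s19.png",(220,160,380,280),5)
for t in ("cap","cap_foot","collar_tab","neck_rim","cap_top"): print(t,[ (np.round(x["location"]),round(x["p"],2)) for x in r.spot_point(p,t)][:5])
C=cloud(p); im=p["color"].astype(int)
b=(im[...,2]>1.8*im[...,0])&(im[...,2]>60)&(np.hypot(C[...,0]-594,C[...,1]-74)<60)&(C[...,2]>130)
c=C[b]; print(len(c),np.percentile(c,2,axis=0),np.percentile(c,98,axis=0))
E
```

```text
t: 16.15
position: [594.8, 73.6, 157.8]
ee_rot: [2.226, 2.216, 0.001]
wrist_force: [1.0, 0.6, -1.0]
width: 0.582
t: 16.65
position: [594.9, 73.6, 184.4]
ee_rot: [2.226, 2.216, 0.001]
wrist_force: [-0.5, 0.2, -0.8]
width: 0.582
t: 16.95
position: [594.4, 73.5, 183.4]
ee_rot: [-2.226, -2.216, 0.001]
wrist_force: [0.2, 0.3, 0.4]
width: 0.583
t 16.95 pos [594.4  73.5 183.4] yang -0.3 q [ 0.53  0.59 -0.97  1.7   0.53  1.14 -0.6 ] F [0.2 0.3 0.4] tq [-0.09 -0.12  0.01] w 0.583 tilt [-0.001 -0.    -1.   ]
shift [ 0.5 -0.9 -0.6] turn -70.3
cap [(array([418., 155.,  30.]), 0.95), (array([592.,  75., 187.]), 0.69), (array([ 628., -103.,   30.]), 0.59), (array([418., -11.,  26.]), 0.58)]
cap_foot [(array([ 632., -104.,    5.]), 0.92), (array([422., 158.,  -0.]), 0.92), (array([417., -12.,   2.]), 0.82), (array([593.,  71., 160.]), 0.64)]
collar_tab [(array([534.,  98., 122.]), 0.81)]
neck_rim [(array([594.,  74., 101.]), 0.75)]
cap_top [(array([418., -12.,  64.]), 0.9), (array([418., 157.,  62.]), 0.85), (array([596.,  70., 225.]), 0.63), (array([ 630., -102.,   66.]), 0.62)]
186 [566.52203088  82.74952721 188.07961793] [608.70671345  99.74580704 224.59640773]
```

View pics/s19.png

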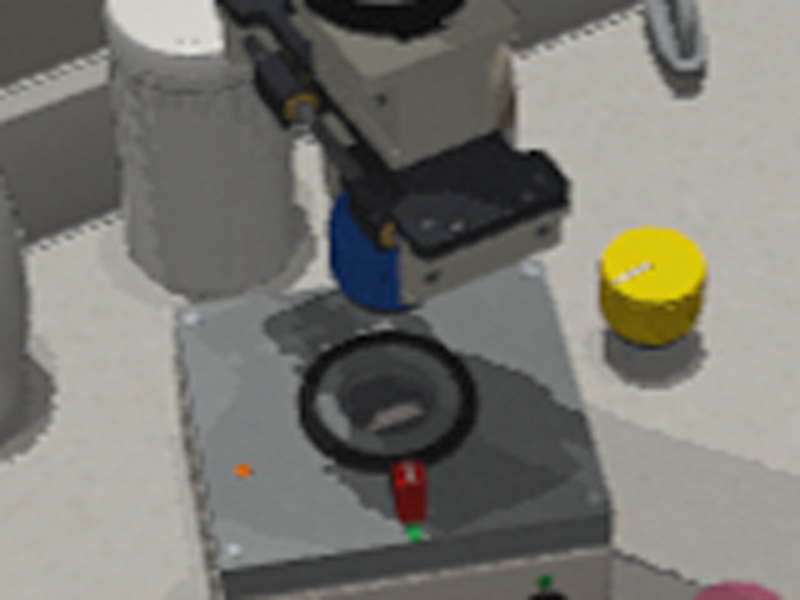

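The blue cap hangs upright over the open neck, with its underside at about z 189. The tab is still on the green mark at (413,533), and nothing else has moved.

```bash
python3 -c "
from plant import r
print(r.sign_off())"
```

```text
the job is handed in; nothing more can be done
None
```

The dosing unit is ready for refilling, and I handed the job in at about 17 s. The collar is locked and the blue cap is unscrewed. The gripper holds the cap upright above the open neck.

- **Collar:** I gripped the red tab and swung it counterclockwise to its stop. The tab then stopped moving while the force rose, and its white line points at the green mark. The last picture shows it still there.
- **Cap:** counterclockwise it only slipped in the grip. Clockwise it turned freely to a stop, so the thread is left-hand.
- **Lift:** the cap came straight up with only its own weight, about 1 N. Its underside is now about 88 mm above the rim and the stem's foot about 58 mm above it, centred to about 2 mm. The gripper still holds it at 54 mm width.
- **Failed or disagreeing checks:**
  - **Tool height:** the fingertips measured about 29 mm higher than the stated tool geometry implies. My first close on the tab therefore shut on air above it, with no contact force. I corrected for this from the depth picture.
  - **Clockwise stop:** the cap's white line was hidden by the gripper there. I judged that stop from a torque of about 0.2 N·m and the free lift.
  - **Bystanders:** they look unmoved in the last close picture, but I did not re-measure them.

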